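# Release the ratchet and lower the press arm onto the tip box

## Robot

A 6-joint arm with a two-finger parallel gripper is mounted at the origin on a cart in front of the work surface, level with it; the furniture and walls round the work are solid. World frame = base frame: x ahead of the robot, y to its left, z up, the work surface at z = 0. Lengths are in m, angles in rad, forces in N, time in s.
With the tool pointing down it reaches from about 0.35 to 0.775 m from the base axis. Payload 7.3 kg.
Tool frame: the origin (TCP) lies on the centre line of the jaws, within the pads' length; the fingertips stand 11 mm ahead of it and the grasp point (between the pads) lies 8 mm behind it; z points along the fingers, y is the direction in which the jaws open and shut (so a half turn about z gives the same grasp; the last joint's range is limited). The gripper opens to 92 mm and grips with 3 to 60 N. Pads are 19 mm wide; open, the fingers measure 130 mm over their backs; the gripper's body (75 mm by 190 mm) begins 47 mm behind the grasp point.
Start: joints at [-1.343, 0.342, 1.524, -0, 1.275, -0.146], TCP at [0.192, -0.489, 0.238] pointing down, gripper open.
Joint ranges: [-2.53, 2.53], [-0.77, 2.02], [0.04, 2.7], [-1, 4.14], [0.28, 2.66], [-3.11, 3.11]. Speed limits (rad/s): [2.57, 2.57, 3.14, 3.14, 3.14, 3.14].

## Interface

Orientations are given as [roll, pitch, yaw] about the fixed x, y, z axes, in that order (R = Rz(yaw) Ry(pitch) Rx(roll)).
In Python, from cell import robot gives the robot as it stands.
- The arm moves only by the tool jog_arm, never from a script. Its argument "deltas" is one flat list of numbers, 6 for each row, row after row: the shift along the world's x, y, z in units of 0.1 m (1.0 is 0.1 m), then the turn, a rotation vector about the world's x, y, z in units of 90 degrees (1.0 is 90 degrees). A call has 1 to 5 rows; each row is the pose to reach, as a shift and turn from the pose commanded when the call began; what a row does not reach only later rows make up. A row lasts 1/12 s, in which the tool goes at most 41.7 mm and 7.16 degrees, less where a joint would pass 70% of its speed; a pose out of reach is approached as far as the arm can. A call with a number of a shift or a turn outside -1 to 1 is refused whole. A call with a gripper value outside its range is refused whole. "claw" is the opening, from 0 (shut) to 1 (fully open), set as the call begins (left out, the last holds). The fingers move at their own pace and stop on an object; "newtons" is the grip in N (left out, the last holds). Time passes only in rows, so rows that repeat a pose let the fingers close. It gives the time, the measured TCP pose, the force and the opening at its end, in the units of the state.
- robot.observe(): the state, without advancing time (a new reading comes with each control period).
- robot.read_camera(name): name is "scene" or "top" or "wrist"; returns the picture (480x640x3 uint8, red, green, blue); there is no depth.
- robot.camera_params(name): a dict with "fx", "fy", "cx", "cy" (pixels), "k1" (the pictures are not rectified: a ray, as slopes to the right and down, at radius r is drawn at 1 + k1 r^2 times it, then the intrinsics apply), "R" (3x3) and "t" (3): a world point X has camera coordinates R X + t. Camera axes: x right, y down, z forward; pixel columns grow to the right and rows downward; lengths in m; the calibration is good to about 2 mm. A picture is of the moment at which its call begins: read the wrist's pose just before it. camera_params takes no time and is no camera call; for the wrist camera it gives the pose at the moment of the call.
- robot.hand_in(): hands the job in, once; it reports no verdict.
The state is a dict: "time": time; "qpos": joint angles; "qvel": joint speeds; "joint_efforts": joint torques, N m; "tool_pos": TCP position; "tool_rot": TCP orientation; "contact_force": force on the tool from outside, world axes, zero at the start; "torque": the same for the moment, N m; "opening": finger opening in m.
Only numpy, scipy, OpenCV 4.12 (cv2) and the standard library are available. Lean on these libraries where they do the work, as an engineer would, in place of code of your own. Each camera call takes 0.05 s, during which the arm holds its last target. There are 200 camera calls.

## Task

The arm of the small bench press is held up by a ratchet. Press the ribbed tail of the pawl all the way down so that its nose comes free of the toothed wheel, then push the arm down by the ribbed pad at its end until the round rubber foot sits on the clear lid of the tip box. Only press and push: do not raise the arm, do not shift the box, and leave the loose things round the press where they are.

Things in the scene. Friction and masses are not known exactly. Their poses are not given: they have to be found in the camera images.
- press: Fixed bench press: dark steel foot plate 8 mm thick, 385 mm long, with grey uprights. Origin: on the worktop straight below the arm's hub. x runs level from the hub to the box and the arm's end, y along the hinges, z up. Hub (toothed wheel, 62 mm radius) at z = 115 mm; pawl pivot at x = -85, z = 170 mm. The pawl tops out 200 mm above the worktop when engaged, 225 mm when free.
- press_arm (a joint): Hinge of the arm, rad; 0 as it stands raised (40 degrees above level), growing as it is pushed down; at 0.70 it is level and the foot sits on the lid. With the pawl engaged it moves only about 0.04 either way. Stiff: the arm stays where it is left; with the pawl free it takes 2 to 5 N at the end pad.
- press_pawl (a joint): Hinge of the pawl, rad; 0 is engaged, growing as its tail is pressed down; its nose is clear of the teeth from about 0.17 and the stop is at 0.32. It is stiff and stays where it is left; it takes about 2 to 4 N at the tail pad.
- pawl_pad_top (a point): Centre of the top of the ribbed tail pad of the pawl, the pad being 36 mm (along press x) by 44 mm. At x = -153 mm, z = 196 mm in the press frame when engaged; it goes down about 20 mm, on a 73 mm radius about the pivot, to the stop.
- end_pad_top (a point): Centre of the top of the ribbed pad at the arm's end: 46 mm (along the arm) by 48 mm, 8 mm thick. It lies 205 mm along the arm from the hub and 14 mm above the arm's centre line, so it travels an arc of 205 mm radius about the hub, from 258 mm above the worktop when raised to 129 mm when level.
- foot_underside (a point): Centre of the underside of the round black rubber foot (36 mm across) below the arm, 130 mm along the arm from the hub and 31 mm below its centre line.
- tip_box: Blue pipette tip box with a clear flat lid, closed, loose on the foot plate under the arm. 96 x 126 x 76 mm (its x, y, z), the top of the lid 76 mm above its origin, which is the centre of its underside.
- tube_50_a: Loose capped plastic tube, 33 mm thick, 114 mm long, lying on the worktop beside the pawl's end of the press, on the robot's side. Leave alone.
- syringe_a: Loose plastic syringe, 128 mm long, lying on the worktop on the far side of the press. Leave alone.
- marker_blue: Loose marker pen with a white barrel and a blue cap, 14 mm thick, 133 mm long, lying on the worktop on the robot's side of the box. Leave alone.
There are look-alikes about, which are no part of the job. Leave any pink or purple look-alike of the tip_box alone.

How it is judged:
By the outcome, as a careful person would: the job done as asked, in the order asked, and still so for the second after the job is handed in, with the robot touching nothing.
It also fails if it takes over 43 s, if anything falls off the work surface, if the arm or the gripper's body presses on something with over 40 N, if the wrist force passes 120 N, or if a joint passes its speed limit or range.

## Working session

There is one attempt and no reset: what is moved stays moved. The work goes in short steps, Python scripts to look and compute and a tool call to move; the robot and the scene stay as the last step left them, time stands still between calls to the robot, and variables do not carry over. Pictures are saved under pics/ and viewed, about 8 in all and at most 12, crops included, and the job is handed in when it is done.

Besides the shell and the picture viewer there is one more tool, called after "Call:" in YAML: its name, and indented under it one key for each argument. jog_arm: Moves the arm, as the interface text tells. Its arguments: {"type":"object","properties":{"deltas":{"type":"array","items":{"type":"number"}},"claw":{"type":"number"},"newtons":{"type":"number"}},"required":["deltas"]}

```bash
mkdir -p pics; ls; python3 - <<'E'
from cell import robot
import cv2
s=robot.observe();print(s)
for n in("scene","top"):
    cv2.imwrite(f"pics/{n}0.png",robot.read_camera(n)[:,:,::-1]);print(n,robot.camera_params(n))
E
```

```text
pics
{'time': 0.0, 'qpos': array([-1.34299080e+00,  3.42704857e-01,  1.52503322e+00, -2.33011921e-05,
        1.27542306e+00, -1.45985020e-01]), 'qvel': array([ 4.04909204e-04, -8.91360768e-04,  2.57297068e-04,  1.18921202e-03,
       -4.58068112e-04,  3.57672791e-05]), 'joint_efforts': array([-1.09617954e-04, -4.31239200e+01, -2.44225895e+01,  7.18197436e-02,
        5.60576341e-02, -1.19292654e-04]), 'tool_pos': array([ 0.19163084, -0.48833967,  0.23704858]), 'tool_rot': array([-3.14003761e+00, -2.06118455e-04,  3.73797185e-01]), 'contact_force': array([-0.2795014 ,  0.01872238,  0.33534809]), 'torque': array([ 0.00868236,  0.00972554, -0.00727383]), 'opening': 0.0917949402635103}
scene {'fx': 569.4913291621579, 'fy': 569.4913291621579, 'cx': 323.1726568315396, 'cy': 244.17138375938353, 'k1': -0.0355985648448576, 'R': array([[ 0.736374  , -0.67656514, -0.00359777],
       [-0.46341175, -0.500489  , -0.73127308],
       [ 0.49295323,  0.54015773, -0.68207532]]), 't': array([-0.3849439 ,  0.34112028,  1.3034759 ])}
top {'fx': 454.650459741427, 'fy': 454.650459741427, 'cx': 321.5015453448899, 'cy': 241.25899600615577, 'k1': -0.017068908438563075, 'R': array([[ 0.02873618, -0.99958527, -0.00187853],
       [-0.99052765, -0.02822324, -0.13438162],
       [ 0.13427287,  0.00572235, -0.99092787]]), 't': array([0.00864609, 0.52994323, 1.13161606])}
```

View pics/scene0.png

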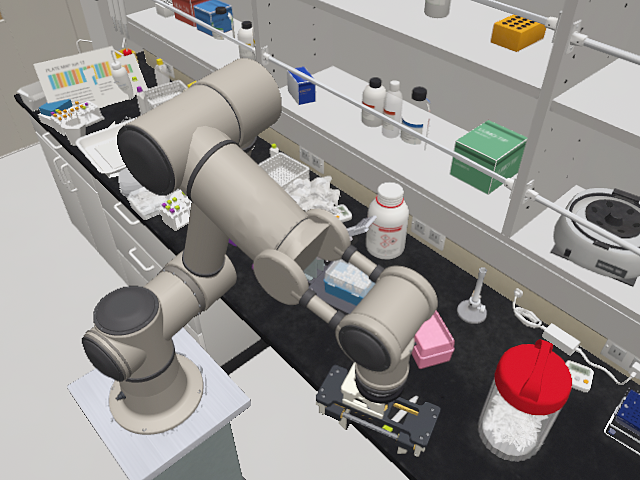

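View pics/top0.png

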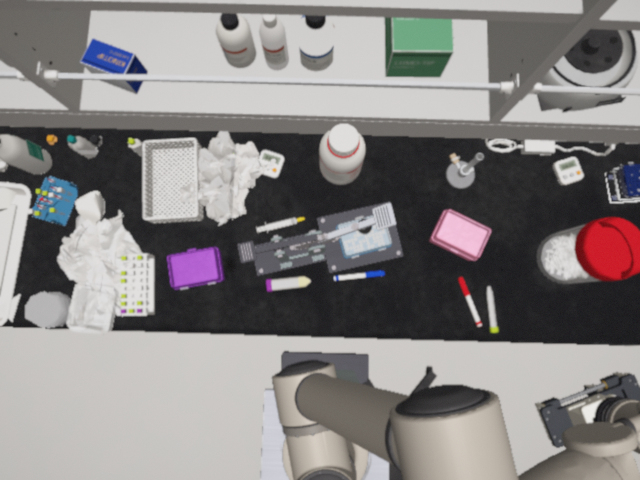

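The press shows at about (320,240) in the top view: pawl tail pad near (246,252), end pad near (384,216). The blue-based box with the clear lid sits under the arm at (360,240). The pink box (461,235) and the purple one (195,268) are look-alikes. I'll take an enlarged crop with rough coordinates.

```bash
cat >h.py <<'E'
import numpy as np,cv2
def ray(p,u,v):
    K=np.array([[p['fx'],0,p['cx']],[0,p['fy'],p['cy']],[0,0,1]])
    q=cv2.undistortPoints(np.array([[[u,v]]],float),K,np.array([p['k1'],0,0,0.]))[0,0]
    R=np.array(p['R']);t=np.array(p['t'])
    return -R.T@t,R.T@np.array([q[0],q[1],1])
def at(p,u,v,z):
    o,d=ray(p,u,v);return o+d*(z-o[2])/d[2]
def proj(p,X):
    c=np.array(p['R'])@np.array(X)+p['t'];s=c[:2]/c[2];s=s*(1+p['k1']*(s@s))
    return p['fx']*s[0]+p['cx'],p['fy']*s[1]+p['cy']
E
python3 - <<'E'
from cell import robot
from h import *
p=robot.camera_params("top")
a=at(p,246,252,.196);b=at(p,384,216,.258);print(a,b,np.linalg.norm((a-b)[:2]))
im=cv2.imread("pics/top0.png")[185:305,225:425]
cv2.imwrite("pics/c0.png",cv2.resize(im,None,fx=4,fy=4,interpolation=cv2.INTER_CUBIC))
E
```

```text
[0.47911361 0.1887352  0.196     ] [ 0.55635142 -0.10654286  0.258     ] 0.30521273891385065
```

View pics/c0.png

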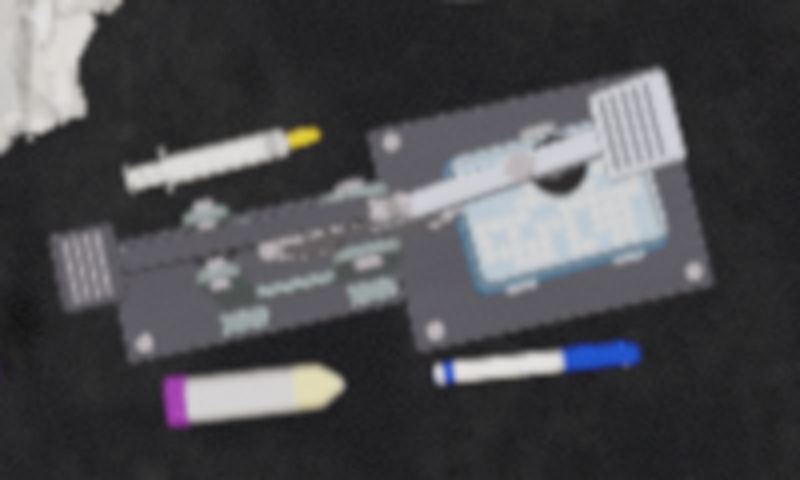

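Both pads are clear in the crop: pawl pad at (246,252), end pad at (385,215.5). They come out 305 mm apart against 301 mm expected, so the fix is good. The press x axis points along about (0.25,-0.97) in world. The box under the arm has the blue base and clear lid. I'll approach the pawl pad with the claw shut and the jaws across the press.

Call:
jog_arm:
  deltas: [0.3, 0.3, 0.4, 0, 0, 0.08, 0.65, 0.65, 0.8, 0, 0, 0.16, 1, 1, 1, 0, 0, 0.23]
  claw: 0

```text
time: 0.35
tool_pos: [0.2616, -0.4188, 0.3147]
tool_rot: [3.141, 0.0, 0.739]
contact_force: [-0.1, -0.7, 0.4]
opening: 0.0763
```

Call:
jog_arm:
  deltas: [0.3, 0.3, 0, 0, 0, 0.08, 0.65, 0.65, 0, 0, 0, 0.16, 1, 1, 0, 0, 0, 0.23]

```text
time: 0.6
tool_pos: [0.3507, -0.3291, 0.3137]
tool_rot: [3.141, 0.0, 1.102]
contact_force: [0.3, -0.2, -0.1]
opening: 0.0562
```

Call:
jog_arm:
  deltas: [0.1, 0.35, 0, 0, 0, 0.08, 0.2, 0.7, 0, 0, 0, 0.16, 0.3, 1, 0, 0, 0, 0.23]

```text
time: 0.85
tool_pos: [0.38, -0.2282, 0.3131]
tool_rot: [-3.141, -0.001, 1.465]
contact_force: [0.5, -0.3, 0.4]
opening: 0.0365
```

Call:
jog_arm:
  deltas: [0.1, 0.35, 0, 0, 0, 0.08, 0.2, 0.7, 0, 0, 0, 0.16, 0.3, 1, 0, 0, 0, 0.23]

```text
time: 1.1
tool_pos: [0.4097, -0.1284, 0.3134]
tool_rot: [-3.141, -0.001, 1.825]
contact_force: [1.7, -1.1, 0.6]
opening: 0.0163
```

Call:
jog_arm:
  deltas: [0.1, 0.35, 0, 0, 0, 0, 0.15, 0.7, 0, 0, 0, 0, 0.2, 1, 0, 0, 0, 0]

```text
time: 1.35
tool_pos: [0.4296, -0.0285, 0.3133]
tool_rot: [-3.141, -0.001, 1.819]
contact_force: [1.1, -0.0, -0.6]
opening: 0.0007
```

Call:
jog_arm:
  deltas: [0.1, 0.35, 0, 0, 0, 0, 0.1, 0.7, 0, 0, 0, 0, 0.1, 1, 0, 0, 0, 0, 0.1, 1, 0, 0, 0, 0, 0.1, 1, 0, 0, 0, 0]

```text
time: 1.77
tool_pos: [0.4395, 0.0707, 0.3132]
tool_rot: [-3.141, -0.0, 1.822]
contact_force: [-0.0, 0.5, 0.0]
opening: -0.0
```

Call:
jog_arm:
  deltas: [0.2, 0.35, 0, 0, 0, 0, 0.3, 0.7, 0, 0, 0, 0, 0.4, 1, 0, 0, 0, 0, 0.4, 1, 0, 0, 0, 0]

```text
time: 2.1
tool_pos: [0.4811, 0.1722, 0.3128]
tool_rot: [3.141, -0.002, 1.821]
contact_force: [-1.1, 0.4, -0.4]
opening: 0.0002
```

```bash
python3 - <<'E'
from cell import robot
from h import *
p=robot.camera_params("wrist");im=robot.read_camera("wrist")[:,:,::-1].copy();o=robot.observe()
T=o['tool_pos'];print(T,o['time'])
for X,c in (((.479,.189,.196),(0,0,255)),((T[0],T[1],.196),(0,255,0))):
    q=proj(p,X);print(q);cv2.drawMarker(im,(int(q[0]),int(q[1])),c,0,16,1)
cv2.imwrite("pics/w1.png",im)
E
```

```text
[0.48039699 0.17012627 0.31271192] 2.15
(np.float64(319.73577060960736), np.float64(208.20264437435006))
(np.float64(315.07499346379507), np.float64(233.210697644301))
```

View pics/w1.png

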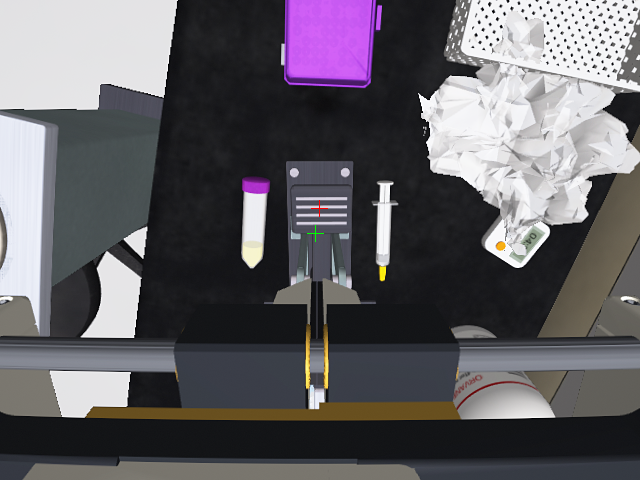

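The wrist view has the ribbed pad centre at (321,210), within 2 mm of my projected (320,208). It lies clear of the tube (256,222) and the syringe (384,230). I'll descend onto it.

Call:
jog_arm:
  deltas: [0, 0.19, -0.3, 0, 0, 0, 0, 0.19, -0.6, 0, 0, 0, 0, 0.19, -0.95, 0, 0, 0, 0, 0.19, -0.95, 0, 0, 0]

```text
time: 2.48
tool_pos: [0.4764, 0.1859, 0.2126]
tool_rot: [-3.129, 0.0, 1.818]
contact_force: [-1.4, -0.1, -0.9]
opening: 0.0006
```

Call:
jog_arm:
  deltas: [0, 0, -0.05, 0, 0, 0, 0, 0, -0.1, 0, 0, 0, 0, 0.01, -0.15, 0, 0, 0, 0, 0.02, -0.2, 0, 0, 0]

```text
time: 2.82
tool_pos: [0.4807, 0.1905, 0.2001]
tool_rot: [3.138, -0.001, 1.818]
contact_force: [-0.4, 2.2, 4.4]
opening: 0.0005
```

Call:
jog_arm:
  deltas: [0, 0.01, -0.03, 0, 0, 0, 0, 0.01, -0.06, 0, 0, 0, 0, 0.02, -0.09, 0, 0, 0, 0, 0.02, -0.12, 0, 0, 0]

```text
time: 3.15
tool_pos: [0.4801, 0.1928, 0.1867]
tool_rot: [3.14, -0.0, 1.819]
contact_force: [-1.5, 4.5, 13.2]
opening: 0.0001
```

Call:
jog_arm:
  deltas: [0, 0, -0.02, 0, 0, 0, 0, 0, -0.03, 0, 0, 0, 0, 0, -0.03, 0, 0, 0]

```text
time: 3.4
tool_pos: [0.4803, 0.193, 0.1861]
tool_rot: [3.138, -0.0, 1.819]
contact_force: [-5.5, 2.1, 21.3]
opening: 0.0005
```

Force rose to 21 N with no further travel, and the fingertips are at z≈0.175, so the pawl is on its stop. I'll lift off and check.

Call:
jog_arm:
  deltas: [0, 0, 0.3, 0, 0, 0, 0, 0, 0.65, 0, 0, 0, 0, 0, 1, 0, 0, 0]

```text
time: 3.65
tool_pos: [0.4792, 0.1919, 0.2839]
tool_rot: [-3.139, 0.001, 1.819]
contact_force: [1.2, 0.1, -0.1]
opening: 0.0003
```

Call:
jog_arm:
  deltas: [0.05, -0.3, 0.2, 0, 0, 0, 0.1, -0.65, 0.4, 0, 0, 0, 0.2, -1, 0.5, 0, 0, 0]

```text
time: 3.9
tool_pos: [0.4999, 0.0915, 0.336]
tool_rot: [3.138, 0.002, 1.821]
contact_force: [1.4, 0.0, -0.6]
opening: 0.0006
```

Call:
jog_arm:
  deltas: [0.08, -0.3, 0, 0, 0, 0, 0.16, -0.65, 0, 0, 0, 0, 0.26, -1, 0, 0, 0, 0, 0.26, -1, 0, 0, 0, 0]

```text
time: 4.23
tool_pos: [0.5268, -0.0136, 0.3324]
tool_rot: [-3.14, 0.003, 1.813]
contact_force: [-1.1, -0.5, -0.5]
opening: 0.0002
```

```bash
python3 - <<'E'
from cell import robot
from h import *
p=robot.camera_params("wrist");im=robot.read_camera("wrist")[:,:,::-1].copy();o=robot.observe()
print(o['tool_pos'],o['tool_rot'],o['time'])
for X,c in (((.480,.188,.196),(0,0,255)),((.479,.193,.174),(0,255,0)),((.556,-.106,.258),(255,0,0))):
    q=proj(p,X);print(q);cv2.drawMarker(im,(int(q[0]),int(q[1])),c,0,16,1)
cv2.imwrite("pics/w2.png",im)
E
```

```text
[ 0.52616775 -0.01091653  0.33246336] [-3.13981226e+00  6.38802915e-04  1.81397965e+00] 4.2833
(np.float64(322.0535195594751), np.float64(-96.54226896607753))
(np.float64(322.03576506284367), np.float64(-88.76933878101534))
(np.float64(325.51709586734717), np.float64(380.35067560487266))
```

View pics/w2.png

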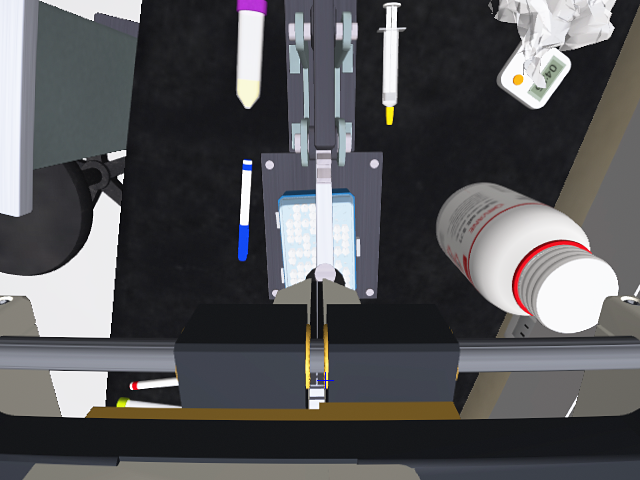

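The wrist view shows the arm's centre line at column ~322 with the end pad hidden behind the fingers; the projected pad lies at (325,380), which is in line laterally. The box with the clear lid (318,240) is undisturbed. Next I work out the arc waypoints.

```bash
python3 - <<'E'
import numpy as np
u=np.array([.253,-.967]);h=np.array([.5194,.0373])
for f in (40,35,30,25,20,15,10,5,0,-2):
    r=np.radians(f);l=r/2
    x=.205*np.cos(r)-.014*np.sin(r);z=.115+.205*np.sin(r)+.014*np.cos(r)
    x-=.011*np.sin(l);z+=.011*np.cos(l)
    print(f,(h+u*x).round(4),round(z,4))
E
```

```text
40 [ 0.5559 -0.1022] 0.2678
35 [ 0.559  -0.1141] 0.2545
30 [ 0.5618 -0.1249] 0.2402
25 [ 0.5643 -0.1343] 0.2251
20 [ 0.5664 -0.1425] 0.2091
15 [ 0.5682 -0.1493] 0.1925
10 [ 0.5696 -0.1546] 0.1753
5 [ 0.5706 -0.1585] 0.1578
0 [ 0.5713 -0.1609] 0.14
-2 [ 0.5714 -0.1615] 0.1328
```

Call:
jog_arm:
  deltas: [0.1, -0.3, 0, -0.07, -0.02, 0, 0.2, -0.6, -0.1, -0.14, -0.04, 0, 0.23, -0.73, -0.38, -0.215, -0.056, 0, 0.23, -0.73, -0.38, -0.215, -0.056, 0]

```text
time: 4.62
tool_pos: [0.5451, -0.0793, 0.2887]
tool_rot: [-3.131, 0.348, 1.825]
contact_force: [-1.4, 0.6, -1.6]
opening: 0.0002
```

```bash
python3 - <<'E'
from cell import robot
from h import *
p=robot.camera_params("scene");im=robot.read_camera("scene")[:,:,::-1].copy()
t=robot.read_camera("top")[:,:,::-1];o=robot.observe()
print(o['tool_pos'],o['tool_rot'],o['time'])
q=[int(v) for v in proj(p,(.53,.04,.15))];print(q)
a=cv2.resize(im[q[1]-90:q[1]+90,q[0]-130:q[0]+130],(780,540));b=cv2.resize(t[160:310,220:440],(780,532))
cv2.imwrite("pics/d.png",cv2.resize(np.hstack([a[:532],b]),(800,273)))
E
```

```text
[ 0.54806785 -0.07877761  0.29465355] [-3.1409089   0.3448232   1.82151473] 4.7167
[314, 231]
```

View pics/d.png

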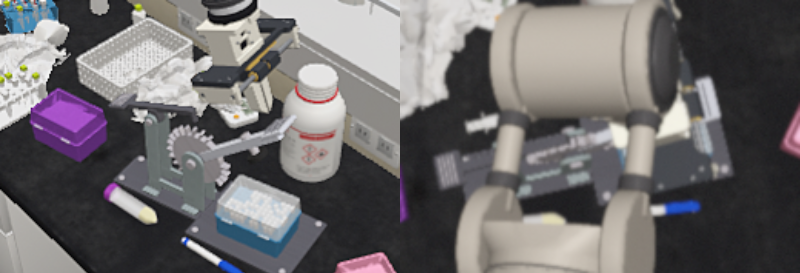

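The scene crop shows the pawl tail down and its nose up off the wheel. The tool stands above the end pad and the loose items haven't moved. Now the push.

Call:
jog_arm:
  deltas: [0.04, -0.12, -0.12, 0, 0, 0, 0.07, -0.23, -0.24, 0, 0, 0, 0.09, -0.29, -0.33, 0.01, 0, 0, 0.11, -0.35, -0.4, 0.03, 0.01, 0]

```text
time: 5.05
tool_pos: [0.5608, -0.1153, 0.2572]
tool_rot: [3.139, 0.298, 1.819]
contact_force: [-0.1, 0.5, 2.6]
opening: 0.0002
```

Call:
jog_arm:
  deltas: [0.01, -0.05, -0.08, 0.013, 0.003, 0, 0.02, -0.1, -0.16, 0.027, 0.007, 0, 0.03, -0.15, -0.24, 0.04, 0.01, 0, 0.04, -0.2, -0.32, 0.054, 0.014, 0]

```text
time: 5.38
tool_pos: [0.5651, -0.136, 0.2245]
tool_rot: [3.139, 0.211, 1.819]
contact_force: [1.3, 1.8, 2.4]
opening: 0.0006
```

Call:
jog_arm:
  deltas: [0.01, -0.04, -0.08, 0.013, 0.003, 0, 0.02, -0.08, -0.16, 0.027, 0.007, 0, 0.03, -0.12, -0.24, 0.04, 0.01, 0, 0.04, -0.15, -0.32, 0.054, 0.014, 0]

```text
time: 5.72
tool_pos: [0.568, -0.1508, 0.1909]
tool_rot: [-3.14, 0.122, 1.82]
contact_force: [1.4, 1.4, 2.9]
opening: 0.0001
```

Call:
jog_arm:
  deltas: [0.01, -0.03, -0.09, 0.02, 0.005, 0, 0.01, -0.05, -0.18, 0.04, 0.01, 0, 0.02, -0.07, -0.26, 0.055, 0.014, 0, 0.02, -0.08, -0.34, 0.065, 0.017, 0]

```text
time: 6.05
tool_pos: [0.5699, -0.1593, 0.1566]
tool_rot: [-3.139, 0.017, 1.819]
contact_force: [0.6, -0.2, 2.0]
opening: 0.0005
```

Call:
jog_arm:
  deltas: [0, -0.01, -0.05, 0.003, 0, 0, 0, -0.02, -0.1, 0.006, 0, 0, 0, -0.02, -0.13, 0.01, 0.003, 0, 0, -0.02, -0.15, 0.01, 0.003, 0]

```text
time: 6.38
tool_pos: [0.5696, -0.1609, 0.1422]
tool_rot: [-3.137, 0.002, 1.82]
contact_force: [-0.2, -2.0, 2.3]
opening: 0.0006
```

Expected seating is at TCP z≈0.140. I'll go down slowly and watch the force.

Call:
jog_arm:
  deltas: [0, 0, -0.01, 0, 0, 0, 0, 0, -0.02, 0, 0, 0, 0, 0, -0.02, 0, 0, 0]

```text
time: 6.63
tool_pos: [0.5696, -0.1605, 0.1405]
tool_rot: [-3.138, 0.002, 1.82]
contact_force: [0.5, -1.1, 0.7]
opening: 0.0008
```

Call:
jog_arm:
  deltas: [0, 0, -0.01, 0, 0, 0, 0, 0, -0.02, 0, 0, 0, 0, 0, -0.02, 0, 0, 0]

```text
time: 6.88
tool_pos: [0.5697, -0.1605, 0.1402]
tool_rot: [-3.139, 0.003, 1.82]
contact_force: [-4.2, -1.3, 12.7]
opening: 0.0003
```

The force jumped to 12.7 N with no further travel at exactly the expected height, so the foot is seated. I'll lift off and inspect.

Call:
jog_arm:
  deltas: [0, 0, 0.3, 0, 0, 0, 0, 0, 0.65, 0, 0, 0, 0, 0, 1, 0, 0, 0]

```text
time: 7.13
tool_pos: [0.5689, -0.1598, 0.2388]
tool_rot: [-3.136, -0.0, 1.82]
contact_force: [0.3, -0.6, 0.1]
opening: 0.0003
```

Call:
jog_arm:
  deltas: [-0.3, -0.1, 0.2, 0, 0, 0, -0.65, -0.2, 0.4, 0, 0, 0, -1, -0.3, 0.6, 0, 0, 0]

```text
time: 7.38
tool_pos: [0.4685, -0.19, 0.2989]
tool_rot: [-3.137, 0.001, 1.822]
contact_force: [-0.4, -0.8, 0.2]
opening: 0.0003
```

Call:
jog_arm:
  deltas: [-0.25, -0.3, 0, 0, 0, 0, -0.5, -0.65, 0, 0, 0, 0, -0.7, -1, 0, 0, 0, 0, -0.7, -1, 0, 0, 0, 0]

```text
time: 7.72
tool_pos: [0.3963, -0.2953, 0.2985]
tool_rot: [-3.136, 0.004, 1.814]
contact_force: [1.0, 0.0, -0.4]
opening: 0.0003
```

```bash
python3 - <<'E'
from cell import robot
from h import *
p=robot.camera_params("scene");im=robot.read_camera("scene")[:,:,::-1].copy()
t=robot.read_camera("top")[:,:,::-1];o=robot.observe()
print(o['tool_pos'],o['contact_force'],o['time'])
p2=robot.camera_params("top")
print("end pad exp top px",proj(p2,(.5713,-.161,.129)))
a=cv2.resize(im[160:310,200:420],(800,545));b=cv2.resize(t[185:305,225:425],(800,480))
cv2.imwrite("pics/e.png",cv2.resize(np.vstack([a,b]),(468,600)))
E
```

```text
[ 0.39897344 -0.29118125  0.29820696] [0.89215672 0.29629999 1.04028909] 7.8167
end pad exp top px (np.float64(399.6874049098178), np.float64(220.74527316753003))
```

View pics/e.png

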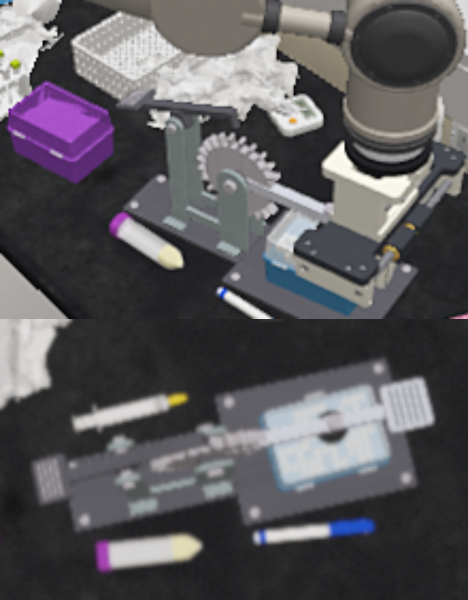

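The end pad is at (399,221) in the top view, against (399.7,220.7) expected for a level arm. The pawl tail is down, and the box, tube, syringe and marker are where they were. Handing in.

```bash
python3 -c "
from cell import robot
print(robot.hand_in())"
```

```text
the job is handed in; nothing more can be done
None
```

The job is done and handed in at about 7.8 s of robot time, with the robot clear of everything.

- **Pawl:** I pressed the ribbed tail down to its stop. The fingertips stopped at z ≈ 0.175 m, about 21 mm of travel, and the force rose to 21 N. The scene view then showed the nose clear of the toothed wheel.
- **Arm:** I pushed it down along its arc by the end pad, at about 2–3 N. It stopped at the expected level height (tool point at z 0.140 m) and the force rose to 12.7 N, so the foot is on the lid. I then lifted straight off.
- **Last checks:** In the final top view the end pad is within 1 pixel of where a level arm should put it. The pawl tail is still down. By eye, the box, tube, syringe and marker look unmoved. The foot's contact with the lid could not be seen directly, only inferred from the height and the force. No check failed or disagreed.

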